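# Open the tight cotton-stick tin on its slanted stand

## Task

Open the tin on the slanted stand: first slide the C-shaped steel keeper all the way in around the tin's neck so that it holds the foot down, then draw the tight, deep lid straight off along the tin's leaning axis. Stand the lid upright, mouth down, in the middle of the cork coaster. Leave the tin seated and kept in its stand, and leave the other things on the shelf undisturbed.

Things in the scene. Friction and masses are not known exactly. Their poses are not given: they have to be found in the camera images.
- stand: Fixed slanted wooden stand, plate 120 x 215 mm, y -58 to +158. Origin on the shelf under the seat; z up, x level towards the high edge, y level across. The plate slopes 0.49 rad (28 deg): its normal leans from vertical towards -x. A fixed 14 mm steel rail runs over it at x -18, z 237 from y -80 to +60, on a leg at y -80 that goes back and down to x 62. A hand leaning with the tin clears it.
- seat (a point): Point in the middle of the round shallow pocket (79 mm across, 4 mm deep) of the stand's plate, 50 mm above the shelf, where the middle of the tin's underside sits.
- tin: Loose round steel tin, 220 g. Origin: middle of its underside; z along its axis, leaning 0.49 rad towards the stand's -x; x up the slope; y = stand's y. Foot rim 76 mm across, 5 thick; neck 47 mm across, up to 75 mm. Four sprung balls 62 mm up grip the lid: drawing it takes 4 to 12 N over 45 mm and would lift an unkept tin. Sticks inside reach 78 mm up, within 15 mm of the axis.
- lid: Loose steel lid (60 g): round cap 56 mm outer, 51 mm inner diameter, 61 mm high, top 4 mm thick. Origin at the middle of its open mouth, z towards its closed top. It starts fully down over the neck, mouth 18 mm and top 79 mm above the tin's underside; clear of the tin and sticks after 60 mm along the axis.
- keeper (a joint): Slide of the C-shaped steel keeper, m: 0 open (towards the stand's +y), 0.062 fully in; moves along the stand's -y with 1.5 N friction, stays where left. Plate 6 mm thick, 83 mm wide up the slope, underside 7 mm above the seat's plane, gap 51 mm wide open to -y. Fully in, its arms go round the neck, 2 mm above the foot rim, 5 mm under the lid's mouth.
- keeper_post (a point): Middle of the top of the keeper's wooden post, parallel to the tin's axis: 18 mm wide up the slope, 16 mm across (stand's y), 35 mm tall over the keeper plate, top 48 mm above the seat's plane. It moves with the keeper; fully in, it is 78 mm to the +y side of the tin's axis. Push its +y face or pinch it.
- coaster: Fixed flat round cork coaster, 110 mm across, 10 mm thick. Origin at the middle of its underside on the shelf surface, z up.
- comb: Bystander: red plastic comb lying flat, 150 mm long along its y, 36 mm wide, 6 mm thick; origin at the middle of its underside.
- perfume: Bystander: small closed glass perfume bottle, 28 x 42 mm, 83 mm tall, origin at the middle of its underside.
- face_brush: Bystander: grey hard silicone face brush, head 45 x 62 mm, handle along its +y to 102 mm, 25 mm tall; origin under the head.
- soap_bottle: Bystander: round green glass soap bottle, 60 mm across, 150 mm tall, origin at the middle of its underside.
- steel_cup: Bystander: open stainless steel cup, 74 mm across, 85 mm tall, origin at the middle of its underside.
- toothbrush_holder: Bystander: cream ceramic toothbrush holder, 72 mm across, 100 mm tall, origin at the middle of its underside.
Things that resemble listed ones, but are neither listed nor needed, are in the scene too. What is shaped like the lid but orange or red is not meant.

How it is judged:
On the way, in this order (a step that is already met when the one before it is completed fails the run):
1. the keeper is slid in around the neck while the lid is still on (value of joint keeper above 0.054 m and z of lid in the frame of tin below 0.03 m), for 0.2 s.
2. the lid is drawn clear of the tin, the tin held in its pocket by the keeper (z of lid in the frame of tin above 0.078 m and distance between tin and seat below 0.008 m and value of joint keeper above 0.054 m), for 0.1 s.
At the end, for the whole second after the job is handed in: Keeper in (slide over 0.054 m); tin seated (underside within 6 mm of the seat, axis 0.40 to 0.58 rad from the lid's); lid upright within 0.08 rad, mouth down, resting on the coaster (mouth 7 to 14 mm above the shelf), within 22 mm of its middle; lid and tin at rest (value of joint keeper above 0.054 m and distance between tin and seat below 0.006 m and angle between the z axis of tin and the z axis of lid, either way round between 0.4 and 0.58 rad and horizontal distance between lid and coaster below 0.022 m and angle between lid's own z axis and vertical below 0.08 rad and z of lid in the frame of coaster between 0.007 and 0.014 m and linear speed of each of lid, tin below 0.02 m/s); the robot touches nothing.
It fails at once if the tin is pulled out of its pocket (more than 15 mm from the seat) (distance between tin and seat above 0.015 m).
It fails at once if a bystander is disturbed (comb or face brush moved more than 30 mm; bottles, cup or holder more than 20 mm) (distance of any of comb, face_brush from where it was at the start of the episode above 0.03 m or distance of any of perfume, soap_bottle, steel_cup, toothbrush_holder from where it was at the start of the episode above 0.02 m).
It also fails if it takes over 58 s, if anything falls off the work surface, if the arm or the gripper's body presses on something with over 40 N, if the wrist force passes 120 N, or if a joint passes its speed limit or range.

## Robot

A 6-joint arm with a two-finger parallel gripper is mounted at the origin on the work surface. World frame = base frame: x ahead of the robot, y to its left, z up, the work surface at z = 0. Lengths are in m, angles in rad, forces in N, time in s.
With the tool pointing down it reaches from about 0.25 to 0.725 m from the base axis. Payload 4 kg.
Tool frame: the origin (TCP) lies on the centre line of the jaws, within the pads' length; the fingertips stand 25 mm ahead of it and the grasp point (between the pads) lies 6 mm ahead of it; z points along the fingers, y is the line along which they close (so a half turn about z gives the same grasp; the last joint's range is limited). The gripper opens to 85 mm and grips with 20 to 120 N. Pads are 22 mm wide; open, the fingers measure 114 mm over their backs; the gripper's body (76 mm by 85 mm) begins 54 mm behind the grasp point. The pads swing forward as they close: fully open they stand 13 mm farther back than shut.
Start: joints at [1.329, 0.241, 0.005, 1.335, 0, 1.571], TCP at [0.12, 0.485, 0.256] pointing down, gripper open.
Joint ranges: [-2.72, 2.72], [-1.05, 1.87], [-1.09, 1.28], [-1.99, 2.15], [-1.42, 1.44], [-3.14, 3.14]. Speed limits (rad/s): [2.79, 2.79, 3.14, 3.14, 3.14, 3.14].

## Interface

Orientations are given as a unit quaternion [x, y, z, w].
In Python, from rig import get_state, grab_frame, job_done gives the robot as it stands.
- The arm moves only by the tool move_arm, never from a script. Its argument "moves" is one flat list of numbers, 6 for each row, row after row: the shift along the tool's x, y, z in cm, then the turn, a rotation vector about the tool's x, y, z in degrees. A call has 1 to 12 rows; each row is the pose to reach, as a shift and turn from the pose commanded when the call began, along the tool's axes at that moment; what a row does not reach only later rows make up. A row lasts 1/10 s, in which the tool goes at most 50 mm and 8.59 degrees, less where a joint would pass 70% of its speed; a pose out of reach is approached as far as the arm can. A call with a gripper value outside its range is refused whole. "hand" is the closure, from 0 (fully open) to 1 (shut), set as the call begins (left out, the last holds). The fingers move at their own pace and stop on an object; "force" is the grip in N (left out, the last holds). Time passes only in rows, so rows that repeat a pose let the fingers close. It gives the time, the measured TCP pose, the force, the opening and the grip force at its end, in the units of the state.
- get_state(): the state, without advancing time (a new reading comes with each control period).
- grab_frame(name): name is "side" or "top" or "wrist"; returns a dict with "pixels" (480x640x3 uint8, red, green, blue), "fx", "fy", "cx", "cy" (pixels), "xyz" and "rotation" of the camera in the world. Camera axes: x right, y down, z forward; pixel columns grow to the right and rows downward; lengths in m; the calibration is good to about 2 mm. A picture is of the moment at which its call begins. There is no depth.
- job_done(): hands the job in; it is judged then, once.
The state is a dict: "t": time; "joint_pos": joint angles; "joint_velocities": joint speeds; "joint_efforts": joint torques, N m; "eef_pos": TCP position; "eef_rot": TCP orientation; "contact_force": force on the tool from outside, world axes, zero at the start; "torque": the same for the moment, N m; "gripper_width": opening from 0.0 (shut) to 1.0 (fully open); "gripper_force": force on a finger pad.
Only numpy, scipy, OpenCV 4.12 (cv2) and the standard library are available. Lean on these libraries where they do the work, as an engineer would, in place of code of your own. Each camera call takes 0.05 s, during which the arm holds its last target. There are 200 camera calls.

## Working session

There is one attempt and no reset: what is moved stays moved. The work goes in short steps, Python scripts to look and compute and a tool call to move; the robot and the scene stay as the last step left them, time stands still between calls to the robot, and variables do not carry over. Pictures are saved under pics/ and viewed, at most 10 in all, crops included, and the job is handed in when it is done.

Besides the shell and the picture viewer there is one more tool, called after "Emit:" as a command line: name --argument value ..., lists and objects as JSON in quotes. move_arm: Moves the arm, as the interface text tells. Its arguments: {"type":"object","properties":{"moves":{"type":"array"},"hand":{"type":"number"},"force":{"type":"number"}},"required":["moves"]}

```bash
mkdir -p pics; python3 - <<'E'
from rig import *
import cv2,json,numpy as np
np.set_printoptions(precision=4,suppress=True)
print(get_state())
for n in("top","side"):
    f=grab_frame(n); cv2.imwrite(f"pics/{n}0.png",f["pixels"][:,:,::-1])
    print(n,f["fx"],f["fy"],f["cx"],f["cy"],f["xyz"],np.array(f["rotation"]))
E
```

```text
{'t': 0.0, 'joint_pos': array([ 1.329 ,  0.2414,  0.0037,  1.3352, -0.    ,  1.5708]), 'joint_velocities': array([ 0.0014, -0.0001,  0.0008,  0.0003,  0.    , -0.0016]), 'joint_efforts': array([  0.0009, -37.2315,  25.241 ,   0.017 ,  -0.0002,  -0.    ]), 'eef_pos': array([0.1196, 0.4849, 0.2554]), 'eef_rot': array([ 0.1206,  0.9927, -0.0011, -0.0001]), 'contact_force': array([-0.652 ,  0.4358, -1.145 ]), 'torque': array([-0.0018, -0.0213,  0.0283]), 'gripper_force': 0.0, 'gripper_width': 0.9999631925705311}
top 543.4892865173141 543.4892865173141 317.91380261039427 236.17330292839787 [0.4547 0.1013 1.0457] [ 0.7127 -0.6987  0.0486 -0.0378]
side 481.22584623487995 481.22584623487995 315.3866199403202 243.6269666594338 [0.4636 0.9453 0.6426] [-0.0559  0.8802 -0.4695  0.0403]
```

View pics/top0.png

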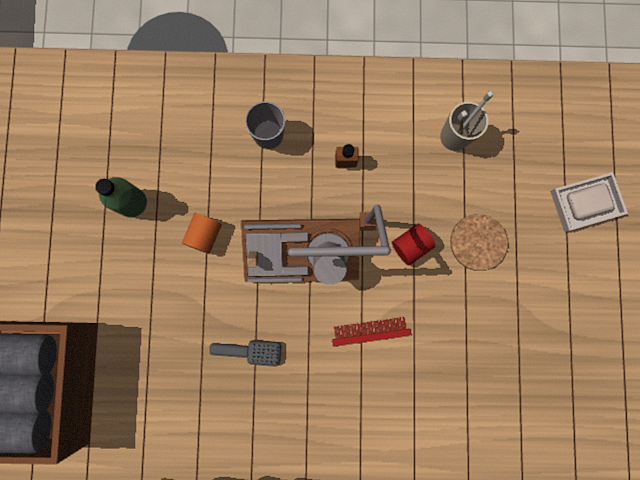

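View pics/side0.png

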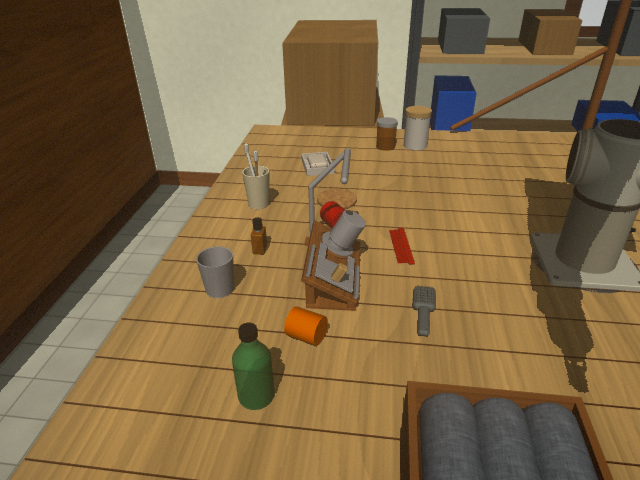

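The top view shows the stand at (242–390, 205–283), with its grey lid at (328, 258), the keeper open with its post at (253, 257), and the coaster at (480, 242). Things that could be taken for the lid are the orange cap at (202, 233), the red cap at (413, 245) and the steel cup at (266, 125). I choose the grey lid on the stand, at (328, 258) in top and (346, 230) in side.

```bash
python3 - <<'E'
import cv2
a=cv2.imread("pics/top0.png")[195:295,235:395]; cv2.imwrite("pics/tc.png",cv2.resize(a,None,fx=5,fy=5,interpolation=cv2.INTER_CUBIC))
a=cv2.imread("pics/side0.png")[200:310,290:380]; cv2.imwrite("pics/sc.png",cv2.resize(a,None,fx=5,fy=5,interpolation=cv2.INTER_CUBIC))
E
```

```text
(no output)
```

View pics/tc.png

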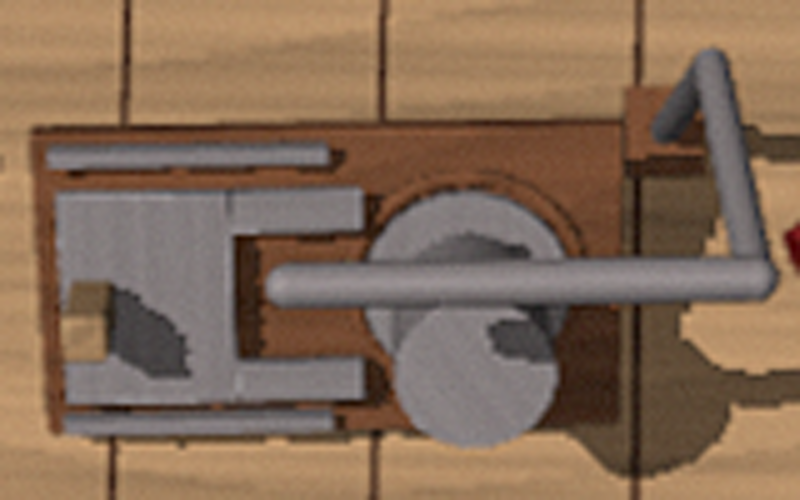

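View pics/sc.png

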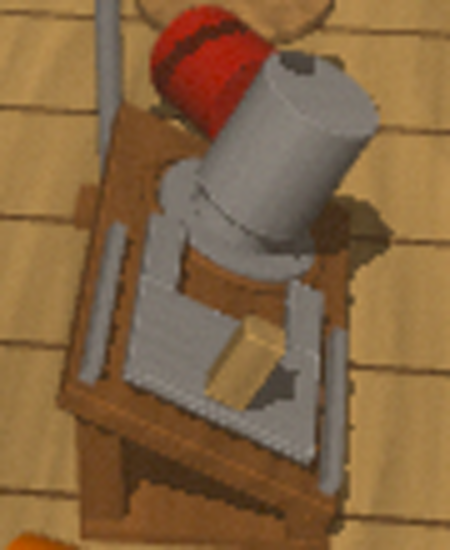

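The lid top is centred at (330.0, 269.6) in top and (354, 219.4) in side. The post's top is at (252.2, 262.2), and the plate corners are sharp. I'll fit the stand pose next.

```bash
cat > h.py <<'E'
import numpy as np, cv2
from scipy.spatial.transform import Rotation as R
from scipy.optimize import least_squares
from rig import *
np.set_printoptions(precision=4,suppress=True)
A=.49; U=np.array([np.cos(A),0,np.sin(A)]); N=np.array([-np.sin(A),0,np.cos(A)]); Y=np.array([0,1.,0])
CAM={"top":(543.489,317.914,236.173,[.4547,.1013,1.0457],[.7127,-.6987,.0486,-.0378]),
"side":(481.226,315.387,243.627,[.4636,.9453,.6426],[-.0559,.8802,-.4695,.0403])}
def proj(P,c):
    f,cx,cy,t,q=c; p=R.from_quat(q).inv().apply(np.atleast_2d(P)-t)
    return np.c_[f*p[:,0]/p[:,2]+cx,f*p[:,1]/p[:,2]+cy]
def ray(px,c,z):
    f,cx,cy,t,q=c; d=R.from_quat(q).apply([(px[0]-cx)/f,(px[1]-cy)/f,1]); t=np.array(t)
    return t+d*(z-t[2])/d[2]
def sp(u,y,n): return np.array([0,0,.05])+u*U+y*Y+n*N   # stand frame point
def world(p,s): return R.from_euler('z',s[2]).apply(p)+[s[0],s[1],0]
E
python3 - <<'E'
from h import *
T=[(sp(.06,.158,.004),33,129),(sp(.06,-.058,.004),622,122),(sp(-.06,.158,.004),55,432),(sp(0,0,.079),475,373),(sp(0,.14,.048),86,336),(np.array([-.018,.06,.237]),275,285),(np.array([-.018,-.08,.237]),765,278)]
S=[(sp(.06,.158,.004),62,395),(sp(.06,-.058,.004),120,103),(sp(0,0,.079),320,97)]
PT=np.array([a[0] for a in T]);QT=np.array([[a[1]/5+235,a[2]/5+195] for a in T])
PS=np.array([a[0] for a in S]);QS=np.array([[a[1]/5+290,a[2]/5+200] for a in S])
g=lambda s:np.r_[(proj(world(PT,s),CAM["top"])-QT).ravel(),(proj(world(PS,s),CAM["side"])-QS).ravel()]
r=least_squares(g,[.45,.1,0],loss='soft_l1'); s=r.x
print(s); print(g(s).reshape(-1,2))
print("lidtop",world(sp(0,0,.079),s),"post",world(sp(0,.14,.048),s))
print("coaster",ray((480,242),CAM["top"],.01), "redcap",ray((413,245),CAM["top"],.03))
E
```

```text
[0.5506 0.0673 0.0297]
[[-1.1582  0.6322]
 [ 1.5952  1.0283]
 [-2.1437  0.5882]
 [ 0.2118 -1.0564]
 [-2.4947 -0.2074]
 [ 2.9333 -0.8265]
 [-1.5324 -0.297 ]
 [ 0.4973 -3.5562]
 [ 1.0391 -2.8503]
 [-0.8352 -1.4893]]
lidtop [0.5135 0.0662 0.1197] post [0.5239 0.2066 0.0924]
coaster [ 0.5773 -0.2259  0.01  ] redcap [ 0.5666 -0.0926  0.03  ]
```

```bash
cat >> h.py <<'E'
S=[.5506,.0673,.0297]
def leanR(s=S): return R.from_euler('z',s[2])*R.from_matrix(np.c_[-U,Y,-N])
def delta(P,Rt,st=None):
    st=st or get_state(); r0=R.from_quat(st["eef_rot"])
    print("t",st["t"],"shift cm",r0.inv().apply(np.array(P)-st["eef_pos"])*100,"rot deg",np.degrees((r0.inv()*Rt).as_rotvec()))
def stand_coords(s=S):
    p=R.from_euler('z',-s[2]).apply(get_state()["eef_pos"]-[s[0],s[1],0])-[0,0,.05]
    print("u,y,n",p@U,p[1],p@N)
E
python3 -c "
from h import *
delta(world(sp(0,.185,.13),S),leanR())"
```

```text
t 0.1 shift cm [-40.9921 -14.0285   9.1054] rot deg [ -3.9176 -27.9173 -15.2183]
```

Emit:
move_arm --moves '[-41,-14,9,-3.9,-27.9,-15.2,-41,-14,9,-3.9,-27.9,-15.2,-41,-14,9,-3.9,-27.9,-15.2,-41,-14,9,-3.9,-27.9,-15.2,-41,-14,9,-3.9,-27.9,-15.2,-41,-14,9,-3.9,-27.9,-15.2,-41,-14,9,-3.9,-27.9,-15.2,-41,-14,9,-3.9,-27.9,-15.2,-41,-14,9,-3.9,-27.9,-15.2,-41,-14,9,-3.9,-27.9,-15.2,-41,-14,9,-3.9,-27.9,-15.2,-41,-14,9,-3.9,-27.9,-15.2]' --hand 1 --force 40

```text
t: 1.3
eef_pos: [0.4835, 0.2517, 0.166]
eef_rot: [-0.015, 0.97, 0.004, 0.242]
contact_force: [-0.2, 0.3, 0.3]
gripper_width: 0.003
gripper_force: 0.0
```

```bash
python3 -c "
from h import *
stand_coords(); delta(world(sp(0,.185,.053),S),leanR())
f=grab_frame('wrist'); print(f['fx'],f['cx'],f['cy'],f['xyz'],np.array(f['rotation'])); cv2.imwrite('pics/w1.png',f['pixels'][:,:,::-1])
c=(f['fx'],f['cx'],f['cy'],f['xyz'],f['rotation'])
for n,p in dict(post=sp(0,.14,.048),lid=sp(0,0,.079),p1=sp(.009,.132,.048),p2=sp(-.009,.132,.048),p3=sp(.009,.148,.048),p4=sp(-.009,.148,.048),c=sp(.06,.158,.004)).items(): print(n,proj(world(p,S),c))
"
```

```text
u,y,n 0.00023337200580285651 0.18629188871053018 0.13134820649753484
t 1.3 shift cm [ 0.0163 -0.1413  7.8346] rot deg [ 0.0886 -0.0512 -0.0064]
349.1831840557127 314.6460067842097 241.88337947377633 [0.3601 0.2479 0.2333] [0.6422 0.6622 0.2778 0.2681]
post [[238.6323 264.1311]]
lid [[-38.3104 285.2381]]
p1 [[226.6961 277.6688]]
p2 [[224.4861 250.2566]]
p3 [[252.4267 277.6605]]
p4 [[250.8688 250.2528]]
c [[277.956  315.4392]]
```

View pics/w1.png

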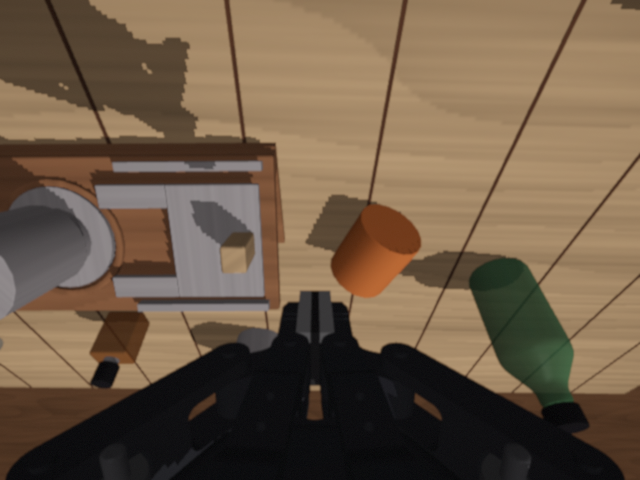

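The grey post's top is at (234, 260), within 3 mm of my fit. The closed fingers are on its +y side and clear of the orange cap, so I can descend and push.

Emit:
move_arm --moves '[0.3,0,4,0,0,0,0.3,0,7.8,0,0,0,0.3,0,7.8,0,0,0,0.3,-1.5,7.8,0,0,0,0.3,-2.5,7.8,0,0,0,0.3,-3.2,7.8,0,0,0,0.3,-4,7.8,0,0,0,0.3,-4.8,7.8,0,0,0,0.3,-5.6,7.8,0,0,0,0.3,-6.4,7.8,0,0,0,0.3,-7.2,7.8,0,0,0,0.3,-7.6,7.8,0,0,0]'

```text
t: 2.55
eef_pos: [0.5209, 0.1756, 0.0961]
eef_rot: [-0.014, 0.97, 0.004, 0.243]
contact_force: [-0.2, 1.7, 1.2]
gripper_width: 0.001
gripper_force: 0.8
```

Emit:
move_arm --moves '[0,-0.3,0,0,0,0,0,-0.6,0,0,0,0,0,-0.9,0,0,0,0,0,-1.1,0,0,0,0,0,-1.1,0,0,0,0]'

```text
t: 3.05
eef_pos: [0.521, 0.1663, 0.096]
eef_rot: [-0.014, 0.97, 0.005, 0.243]
contact_force: [1.8, 4.6, -0.2]
gripper_width: 0.001
gripper_force: 2.2
```

```bash
python3 -c "
from h import *
stand_coords()"
```

```text
u,y,n -0.001875424721269159 0.09978767109400195 0.05314625258712491
```

Emit:
move_arm --moves '[0,-0.2,0,0,0,0,0,-0.4,0,0,0,0,0,-0.4,0,0,0,0]'

```text
t: 3.35
eef_pos: [0.5209, 0.1659, 0.0962]
eef_rot: [-0.016, 0.97, 0.009, 0.242]
contact_force: [0.8, 14.3, -1.5]
gripper_width: -0.003
gripper_force: 7.0
```

```bash
python3 -c "
from h import *
stand_coords()"
```

```text
u,y,n -0.0018502160046256911 0.09942585639362658 0.053310432583040204
```

The force reached 14 N with no further motion, so the keeper is at its stop. Next I back off, rise and move over the lid with the fingers open.

Emit:
move_arm --moves '[0,1.2,0,0,0,0,0,1.2,0,0,0,0,0,1.2,-4,0,0,0,0,1.2,-9,0,0,0,0,0,-9,0,0,0,0,-4.5,-9,0,0,0,0,-9.5,-9,0,0,0,0,-9.5,-9,0,0,0,0,-9.5,-9,0,0,0]' --hand 0

```text
t: 4.25
eef_pos: [0.4807, 0.0627, 0.1744]
eef_rot: [-0.012, 0.97, 0.003, 0.242]
contact_force: [-0.5, 0.3, 0.6]
gripper_width: 1.004
gripper_force: 0.0
```

```bash
python3 -c "
from h import *
stand_coords()
f=grab_frame('wrist'); print(f['fx'],f['cx'],f['cy'],f['xyz'],np.array(f['rotation'])); cv2.imwrite('pics/w2.png',f['pixels'][:,:,::-1])
c=(f['fx'],f['cx'],f['cy'],f['xyz'],f['rotation'])
for n,p in dict(post=sp(0,.078,.048),lid=sp(0,0,.079),lidL=sp(0,-.028,.079),lidR=sp(0,.028,.079),lidT=sp(-.028,0,.079),lidB=sp(.028,0,.079)).items(): print(n,proj(world(p,S),c))
"
```

```text
u,y,n -0.0032402257771933034 -0.002547916482734732 0.1426658306290316
349.1831840557127 314.6460067842097 241.88337947377633 [0.3573 0.0597 0.2417] [0.6442 0.6604 0.2765 0.269 ]
post [[438.7597 262.5544]]
lid [[318.8985 282.5251]]
lidL [[269.2605 282.7014]]
lidR [[368.5723 282.3487]]
lidT [[318.857  234.8194]]
lidB [[318.9367 326.359 ]]
```

View pics/w2.png

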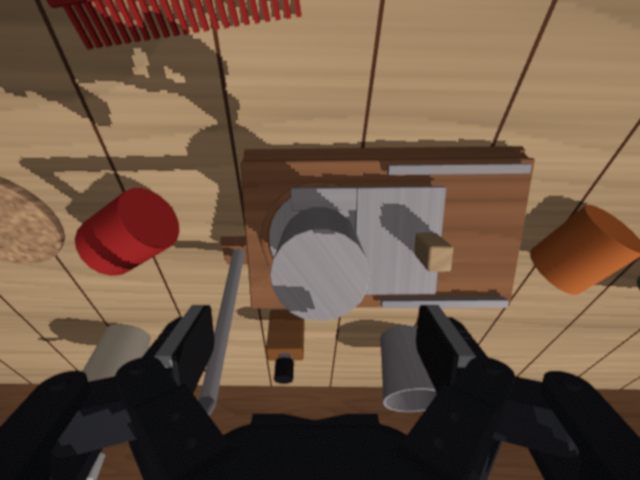

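The lid top is centred at (320, 274), about 7 px towards -u of the prediction (4 mm), so the hand is nearly centred. The keeper is fully in around the neck, with its post at (434, 252).

Emit:
move_arm --moves '[0.1,0.35,2,0,0,0,0.1,0.35,4,0,0,0,0.1,0.35,6,0,0,0,0.1,0.35,8.2,0,0,0,0.1,0.35,8.2,0,0,0]'

```text
t: 4.8
eef_pos: [0.5177, 0.0714, 0.0992]
eef_rot: [-0.016, 0.971, 0.004, 0.24]
contact_force: [-0.4, 0.8, -0.9]
gripper_width: 1.001
gripper_force: 0.0
```

Emit:
move_arm --moves '[0.1,0,0,0,0,0,0.1,0,0,0,0,0,0.1,0,0,0,0,0,0.1,0,0,0,0,0,0.1,0,0,0,0,0]' --hand 1 --force 60

```text
t: 5.3
eef_pos: [0.5185, 0.0695, 0.1029]
eef_rot: [-0.014, 0.97, 0.004, 0.243]
contact_force: [-0.6, -4.3, 2.4]
gripper_width: 0.648
gripper_force: 63.9
```

```bash
python3 -c "
from h import *
stand_coords();print(get_state()['torque'])
"
```

```text
u,y,n -0.0033859039413050383 0.003172984449658858 0.06171076180362241
[-0.6447  0.4339 -0.3314]
```

Emit:
move_arm --moves '[0,-0.1,-0.4,0,0,0,0,-0.1,-1,0,0,0,0,-0.1,-1.6,0,0,0,0,-0.1,-2.2,0,0,0,0,-0.1,-2.8,0,0,0,0,-0.1,-3.4,0,0,0]'

```text
t: 5.9
eef_pos: [0.5018, 0.0684, 0.1322]
eef_rot: [-0.014, 0.97, 0.004, 0.242]
contact_force: [5.1, 0.8, -5.9]
gripper_width: 0.648
gripper_force: 65.0
```

```bash
python3 -c "
from h import *
stand_coords();print(get_state()['torque'])
"
```

```text
u,y,n -0.004303532049102601 0.002564719227657337 0.09540319045331397
[-0.166   0.1885 -0.0649]
```

Emit:
move_arm --moves '[0,0,-0.6,0,0,0,0,0,-1.2,0,0,0,0,0,-1.8,0,0,0,0,0,-2.4,0,0,0,0,0,-3,0,0,0,0,0,-3.6,0,0,0,0,0,-4.2,0,0,0,0,0,-4.8,0,0,0,0,0,-4.8,0,0,0,0,0,-4.8,0,0,0]'

```text
t: 6.9
eef_pos: [0.4797, 0.0677, 0.1744]
eef_rot: [-0.014, 0.97, 0.004, 0.243]
contact_force: [0.4, -0.1, -0.9]
gripper_width: 0.652
gripper_force: 65.7
```

```bash
python3 -c "
from h import *
stand_coords();print(get_state()['torque'])
f=grab_frame('side'); a=f['pixels'][120:345,215:515,::-1]; cv2.imwrite('pics/s2.png',cv2.resize(a,None,fx=2.66,fy=2.66,interpolation=cv2.INTER_CUBIC))
t=grab_frame('top'); cv2.imwrite('pics/t2.png',t['pixels'][:,:,::-1])
"
```

```text
u,y,n -0.003991358772513615 0.002459423796159814 0.14316640982110615
[-0.0223  0.5211 -0.0464]
```

View pics/s2.png

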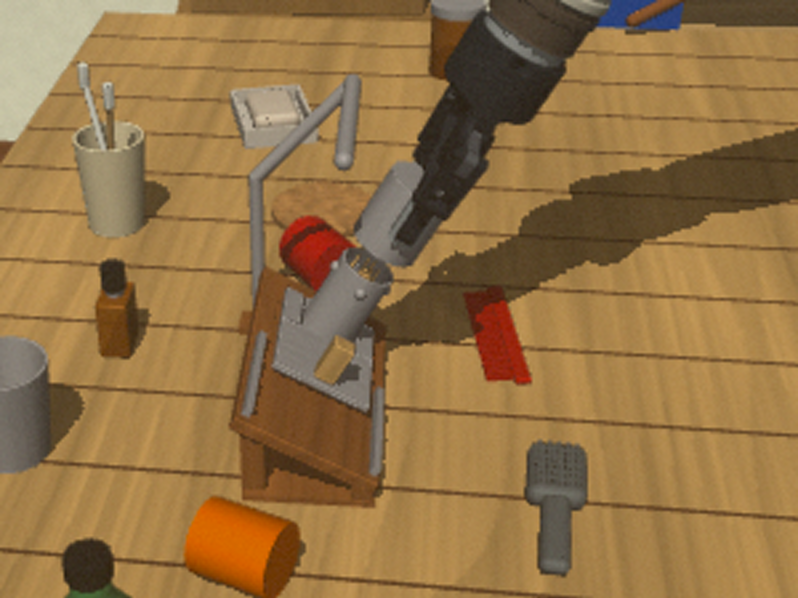

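The lid is off the tin (side crop, near (395, 215)). The tin is seated with the keeper plate around its neck, and the sticks inside are visible at (365, 270). Next I carry the lid to the coaster.

```bash
python3 -c "
from h import *
delta([.48,-.21,.18],leanR())
V=R.from_euler('z',S[2])*R.from_matrix(np.array([[-1,0,0],[0,1,0],[0,0,-1.]]).T)
delta([.577,-.226,.115],V)
"
```

```text
t 7.0 shift cm [  0.372  -27.7474  -0.9282] rot deg [ 0.0696 -0.0125 -0.0608]
t 7.0 shift cm [ -5.0862 -29.6414   9.3442] rot deg [ 0.0831 28.0624 -0.0426]
```

Emit:
move_arm --moves '[0.4,-4,-0.9,0,0,0,0.4,-8,-0.9,0,0,0,0.4,-12,-0.9,0,0,0,0.4,-16,-0.9,0,0,0,0.4,-20,-0.9,0,0,0,0.4,-24,-0.9,0,0,0,0.4,-27.7,-0.9,0,0,0,-1,-28.2,1.7,0,7,0,-2.4,-28.7,4.2,0,14,0,-3.7,-29.2,6.8,0,21,0,-5.1,-29.6,9.3,0,28,0,-5.1,-29.6,9.3,0,28,0]'

```text
t: 8.2
eef_pos: [0.5806, -0.2249, 0.1046]
eef_rot: [-0.016, 1.0, 0.003, -0.006]
contact_force: [-1.2, 0.6, -1.7]
gripper_width: 0.649
gripper_force: 65.7
```

```bash
python3 -c "
from h import *
V=R.from_euler('z',S[2])*R.from_matrix(np.array([[-1,0,0],[0,1,0],[0,0,-1.]]).T)
delta([.577,-.226,.062],V)
f=grab_frame('side'); a=f['pixels'][90:270,270:430,::-1]; b=cv2.resize(a,None,fx=3,fy=3,interpolation=cv2.INTER_CUBIC)
t=grab_frame('wrist');c=(t['fx'],t['cx'],t['cy'],t['xyz'],t['rotation']);print(proj([[.5773,-.2259,.01],[.5773-.055,-.2259,.01],[.5773,-.2259+.055,.01],[.5773,-.2259-.055,.01]],c))
w=cv2.resize(t['pixels'][:,:,::-1],(300,225)); w2=np.zeros((540,300,3),np.uint8); w2[:225]=w
p=t['pixels'][150:400,170:470,::-1]; w2[240:490]=p
cv2.imwrite('pics/s3.png',np.hstack([b,w2]))
"
```

```text
t 8.2 shift cm [ 0.3115 -0.1329  4.2595] rot deg [ 0.3949 -0.6417  0.1402]
[[311.5195 256.3719]
 [314.2156 170.7261]
 [395.508  258.7613]
 [226.9003 253.9646]]
```

View pics/s3.png

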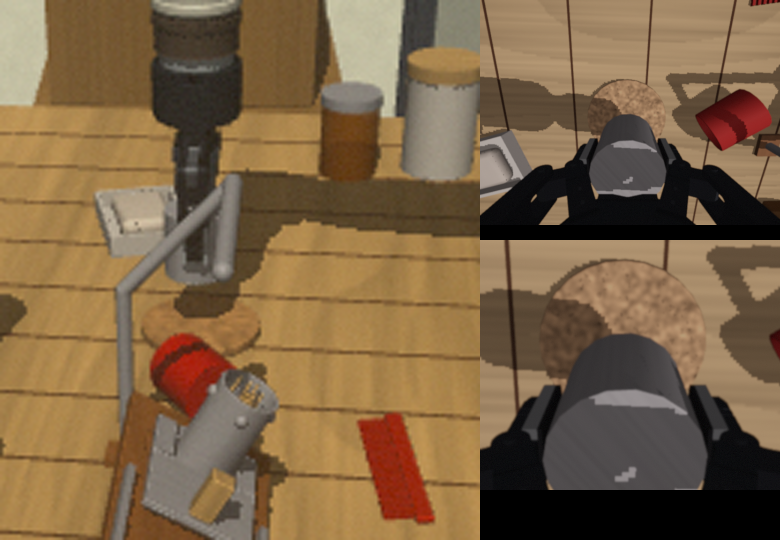

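The wrist view puts the coaster's edges at columns 231 and 395 and its top at row 170, which matches my fit. The lid is upright over its middle. I'll let the arm settle, then lower.

Emit:
move_arm --moves '[0,0,0,0,0,0,0,0,0,0,0,0,0,0,0,0,0,0]'

```text
t: 8.6
eef_pos: [0.5765, -0.2259, 0.1188]
eef_rot: [-0.014, 1.0, 0.0, 0.003]
contact_force: [0.7, 0.4, 0.1]
gripper_width: 0.649
gripper_force: 65.7
```

```bash
python3 -c "
from h import *
V=R.from_euler('z',S[2])*R.from_matrix(np.array([[-1,0,0],[0,1,0],[0,0,-1.]]).T)
delta([.577,-.226,.062],V)
"
```

```text
t 8.6 shift cm [-0.014  -0.0087  5.6781] rot deg [-0.0029  0.3228 -0.0674]
```

Emit:
move_arm --moves '[0,0,1.5,0,0,0,0,0,3,0,0,0,0,0,4.2,0,0,0,0,0,5.2,0,0,0,0,0,5.6,0,0,0,0,0,5.6,0,0,0,0,0,5.6,0,0,0]'

```text
t: 9.3
eef_pos: [0.5774, -0.2256, 0.0602]
eef_rot: [-0.015, 1.0, 0.001, 0.001]
contact_force: [-0.3, -0.2, -0.9]
gripper_width: 0.65
gripper_force: 65.7
```

Emit:
move_arm --moves '[0,0,0.2,0,0,0,0,0,0.4,0,0,0,0,0,0.6,0,0,0,0,0,0.6,0,0,0]'

```text
t: 9.7
eef_pos: [0.5769, -0.2254, 0.0533]
eef_rot: [-0.015, 1.0, 0.001, 0.0]
contact_force: [-0.3, -0.4, -0.4]
gripper_width: 0.651
gripper_force: 65.7
```

Emit:
move_arm --moves '[0,0,0.15,0,0,0,0,0,0.3,0,0,0,0,0,0.3,0,0,0,0,0,0.3,0,0,0]'

```text
t: 10.1
eef_pos: [0.5773, -0.2254, 0.0528]
eef_rot: [-0.015, 1.0, 0.001, 0.001]
contact_force: [-4.2, 2.2, 9.4]
gripper_width: 0.648
gripper_force: 66.5
```

Contact with the coaster (9 N). I ease off, release gently and rise straight up.

Emit:
move_arm --moves '[0,0,-0.2,0,0,0,0,0,-0.2,0,0,0]' --force 20

```text
t: 10.3
eef_pos: [0.5775, -0.2256, 0.0531]
eef_rot: [-0.015, 1.0, 0.001, 0.001]
contact_force: [0.5, -0.2, -0.2]
gripper_width: 0.649
gripper_force: 65.7
```

Emit:
move_arm --moves '[0,0,0,0,0,0,0,0,0,0,0,0,0,0,0,0,0,0,0,0,0,0,0,0,0,0,0,0,0,0]' --hand 0

```text
t: 10.8
eef_pos: [0.5771, -0.2254, 0.0526]
eef_rot: [-0.015, 1.0, 0.001, 0.001]
contact_force: [-0.3, -0.4, 0.6]
gripper_width: 0.999
gripper_force: 0.0
```

Emit:
move_arm --moves '[0,0,-1.5,0,0,0,0,0,-3.5,0,0,0,0,0,-6,0,0,0,0,0,-9,0,0,0,0,0,-12,0,0,0,0,0,-12,0,0,0,0,0,-12,0,0,0]'

```text
t: 11.5
eef_pos: [0.5774, -0.2258, 0.1735]
eef_rot: [-0.015, 1.0, 0.0, 0.002]
contact_force: [0.2, -0.5, -0.1]
gripper_width: 0.999
gripper_force: 0.0
```

```bash
python3 -c "
from h import *
f=grab_frame('side'); a=f['pixels'][120:320,270:430,::-1]; b=cv2.resize(a,None,fx=2.7,fy=2.7,interpolation=cv2.INTER_CUBIC)
t=grab_frame('wrist')
w=cv2.resize(t['pixels'][:,80:560,::-1],(360,360)); w2=np.zeros((540,360,3),np.uint8); w2[:360]=w
cv2.imwrite('pics/s4.png',np.hstack([b,w2]))
"
```

```text
(no output)
```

View pics/s4.png

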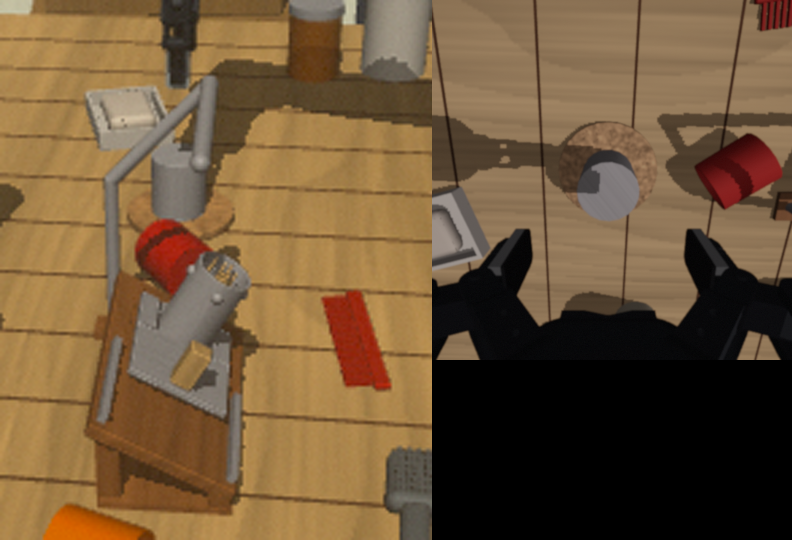

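The lid stands upright in the middle of the coaster (side crop (180, 180)), the tin is seated and kept, and the hand is clear.

```bash
python3 -c "
from rig import *
print(job_done())"
```

```text
the job is handed in; nothing more can be done
None
```

The job is handed in after about 12 s: the keeper is fully in, and the lid was drawn straight off and stands upright in the middle of the coaster. The tin is still seated and nothing else was touched; no pass/fail verdict came back.

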